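Slide the board carrier under the scanner bridge

ROBOT

A 7-joint arm with a two-finger parallel gripper is mounted at the origin on the work surface. World frame = base frame: x ahead of the robot, y to its left, z up, the work surface at z = 0. Lengths are in mm, angles in rad, forces in N, time in s.
With the tool pointing down it reaches from about 400 to 875 mm from the base axis. Payload 4.4 kg.
Tool frame: the origin (TCP) lies at the very end of the fingers, on their centre line; the grasp point (between the pads) lies 19 mm behind it (ctrl.grip_point_offset is the distance from the TCP to the grasp point, in mm); z points along the fingers, y is the line along which they close (so a half turn about z gives the same grasp; the last joint's range is limited). The gripper opens to 85 mm and grips with 20 to 120 N. Pads are 22 mm wide; open, the fingers measure 114 mm over their backs; the gripper's body (76 mm by 85 mm) begins 54 mm behind the grasp point. The pads swing forward as they close: fully open they stand 13 mm farther back than shut.
Start: joints at [-1.216, 0.628, 0.038, 1.517, -0.027, 0.996, -0.02], TCP at [265.498, 593.32, 231.313] pointing down, gripper open.
Joint ranges: [-3.06, 3.06], [-0.37, 2.12], [-1.25, 1.32], [0.18, 2.47], [-1.1, 4.24], [0.23, 1.98], [-2.94, 2.94]. Speed limits (rad/s): [2.57, 2.57, 3.14, 3.14, 3.14, 3.14, 3.14].

INTERFACE

Orientations are given as [roll, pitch, yaw] about the fixed x, y, z axes, in that order (R = Rz(yaw) Ry(pitch) Rx(roll)).
In Python, from cell import ctrl gives the robot as it stands.
- The arm moves only by the tool jog_arm, never from a script. Its argument "increments" is one flat list of numbers, 7 for each row, row after row: the finger opening in cm, from 0 to 8.54, then the shift along the tool's x, y, z in cm, then the turn, a rotation vector about the tool's x, y, z in degrees. In form: [fingers, x, y, z, rx, ry, rz, fingers, x, y, z, rx, ry, rz, ...]. A call has 1 to 20 rows; each row is the pose to reach, as a shift and turn from the pose commanded when the call began, along the tool's axes at that moment; what a row does not reach only later rows make up. A row lasts 1/10 s, in which the tool goes at most 50 mm and 8.59 degrees, less where a joint would pass 70% of its speed; a pose out of reach is approached as far as the arm can. A call with a gripper value outside its range is refused whole. The fingers move at their own pace and stop on an object; the grip force is fixed at half the most. Time passes only in rows, so rows that repeat a pose let the fingers close. It gives the time, the measured TCP pose, the force, the opening and the grip force at its end, in the units of the state.
- ctrl.read_state(): the state, without advancing time (a new reading comes with each control period).
- ctrl.get_image(name): name is "scene" or "side" or "wrist"; returns the picture (480x640x3 uint8, red, green, blue); there is no depth.
- ctrl.camera_params(name): a dict with "fx", "fy", "cx", "cy" (pixels), "extrinsics" (4x4, takes a point from world to camera coordinates). Camera axes: x right, y down, z forward; pixel columns grow to the right and rows downward; lengths in mm; the calibration is good to about 2 mm. The wrist camera is an equidistant fisheye: a pixel r from the principal point sees the ray r / f radians off the axis. A picture is of the moment at which its call begins: read the wrist's pose just before it. camera_params takes no time and is no camera call; for the wrist camera it gives the pose at the moment of the call.
- ctrl.finish_job(): hands the job in; it is judged then, once.
The state is a dict: "clock": time; "qpos": joint angles; "qd": joint speeds; "tau": joint torques, N m; "eef_pos": TCP position; "tool_rot": TCP orientation; "force": force on the tool from outside, world axes, zero at the start; "torque": the same for the moment, N m; "width": finger opening in mm; "gripper_force": force on a finger pad.
Only numpy, scipy, OpenCV 4.12 (cv2) and the standard library are available. Lean on these libraries where they do the work, as an engineer would, in place of code of your own. Each camera call takes 0.05 s, during which the arm holds its last target. There are 200 camera calls.

TASK

Push the flat carrier with the circuit board along the mat, under the scanner's low bridge, until its front edge is fully home against the stop at the far end; slide it flat, never lifting or tipping it. With the carrier home, press the scanner's start button all the way down and let it come back up. Leave the other things on the bench where they are.

Things in the scene. Friction and masses are not known exactly. Their poses are not given: they have to be found in the camera images.
- carrier: Loose aluminium plate, 110 mm (x) by 92 mm (y), with a green circuit board; its plain edge is 14 mm tall all round, the highest component 22 mm above the mat. 0.25 to 0.5 kg. Origin at the centre of its underside; +x is the front that goes in first (white connector and steel socket at this end). It starts before the entry, more or less to one side and askew.
- carrier_rear (a point): Middle of the carrier's rear edge face (its -x face), 7 mm above the mat. With the carrier home this face is still in the open, 30 mm outside the bridge.
- scanner: Fixed scanner on the mat (mat top at height 0.002 m): a low aluminium bridge over a 100 mm wide lane along its x axis; things slide in towards +x. Origin on the mat in mid-lane, exactly where the carrier's origin and yaw are when it is home. Piers 18 mm thick either side, x -25 to +67 mm. A grey console 40 mm tall joins the -y pier (y -69 to -123 mm).
- mouth (a point): Middle of the lane's flared mouth, 55 mm before the scanner's origin, 10 mm above the mat. Two slanted steel guide vanes, 20 mm tall, narrow it from about 135 mm here to 100 mm at the piers.
- bridge (a point): Middle of the lower front edge of the bridge, 26 mm above the mat (4 mm headroom over the board). The bridge is 18 mm deep, its top 44 mm above the mat (48 mm at a black strip at the far end), with an open window between its two cross-beams.
- stop (a point): Middle of the stop face at the far end of the lane, 55 mm past the scanner's origin, 11 mm above the mat: the carrier's front edge meets it when home.
- start_top (a point): Centre of the top of the round grey start button (26 mm across, in a black collar) on the scanner's console; it is pressed straight down.
- start (a joint): Travel of the start button: 0 up, 0.006 m fully down; a spring brings it back up, about 4 N at full travel.
- spool: Bystander, to be left alone: steel spool of solder, 52 mm across, 40 mm tall, standing. Origin at the middle of its underside, loose on the mat.
- jar: Bystander, to be left alone: small amber glass flux jar with black lid, 42 mm across, 45 mm tall. Origin at the middle of its underside, loose on the mat.
- cup: Bystander, to be left alone: small white ceramic cup, 50 mm across, 45 mm tall. Origin at the middle of its underside, loose on the mat.
- driver: Bystander, to be left alone: screwdriver with black handle, 150 mm long, lying along its own x axis. Origin at the underside, loose on the mat.
- heatsink: Bystander, to be left alone: finned aluminium heat sink, 34 x 50 mm, 25 mm tall. Origin at the middle of its underside, loose on the mat.
Mind the look-alikes: they are no part of the job. Of the things shaped like the carrier, the aluminium one is meant.

How it is judged (in metres and radians):
On the way, in this order (a step that is already met when the one before it is completed fails the run):
1. the carrier lies flat under the bridge, home against the stop (x of carrier in the frame of scanner between -0.004 and 0.004 m and y of carrier in the frame of scanner between -0.009 and 0.009 m and angle between the x axis of carrier and the x axis of scanner, either way round below 0.12 rad and angle between carrier's own z axis and vertical below 0.05 rad and height (world z) of carrier below 0.005 m), for 0.2 s.
2. with the carrier home, the start button is pressed down (all of step 1 and value of joint start above 0.0045 m), for 0.05 s.
At the end, for the whole second after the job is handed in: The carrier is flat on the mat, its front edge within 4 mm of the stop, within 9 mm of the lane's centre and square to the lane within 0.12 rad, at rest, and the button is back up after having been pressed down at least 4.5 mm (all of step 1 and linear speed of carrier below 0.01 m/s and value of joint start below 0.0015 m); the robot touches nothing.
It fails at once if the carrier is lifted off the mat (origin more than 6 mm above it) (height (world z) of carrier above 0.008 m).
It fails at once if the carrier is tipped by more than 0.12 rad (angle between carrier's own z axis and vertical above 0.12 rad).
It fails at once if the start button is pressed before the carrier is home (value of joint start above 0.0045 m and x of carrier in the frame of scanner below -0.008 m).
It fails at once if a bystander is moved by more than 20 mm (distance of any of spool, jar, cup, driver, heatsink from where it was at the start of the episode above 0.02 m).
It also fails if it takes over 72 s, if anything falls off the work surface, if the arm or the gripper's body presses on something with over 40 N, if the wrist force passes 120 N, or if a joint passes its speed limit or range.

## Working session

There is one attempt and no reset: what is moved stays moved. The work goes in short steps, Python scripts to look and compute and a tool call to move; the robot and the scene stay as the last step left them, time stands still between calls to the robot, and variables do not carry over. Pictures are saved under pics/ and viewed, at most 10 in all, crops included, and the job is handed in when it is done.

Besides the shell and the picture viewer there is one more tool, called after "Request:" as name(argument=value, ...), one argument or row to a line, values as JSON. jog_arm: Moves the arm, as the interface text tells. Its arguments: {"type":"object","properties":{"increments":{"type":"array","items":{"type":"number"}}},"required":["increments"]}

```bash
mkdir -p pics
cat > h.py <<'E'
import numpy as np, cv2
from cell import ctrl
def snap(name,fn):
    im=ctrl.get_image(name); cv2.imwrite('pics/'+fn,im[:,:,::-1]); return im
def px2w(cam,u,v,z):
    p=ctrl.camera_params(cam); E=np.array(p['extrinsics']); R,t=E[:3,:3],E[:3,3]
    d=R.T@np.array([(u-p['cx'])/p['fx'],(v-p['cy'])/p['fy'],1]); c=-R.T@t
    return c+d*(z-c[2])/d[2]
def w2px(cam,X):
    p=ctrl.camera_params(cam); E=np.array(p['extrinsics']); q=E[:3,:3]@np.array(X)+E[:3,3]
    return p['fx']*q[0]/q[2]+p['cx'],p['fy']*q[1]/q[2]+p['cy']
E
python3 - <<'E'
from h import *
snap('scene','a.png');snap('side','b.png')
for c in('scene','side'):
    E=np.array(ctrl.camera_params(c)['extrinsics']);print(c,-E[:3,:3].T@E[:3,3])
s=ctrl.read_state();print(s['eef_pos'],s['tool_rot'],s['clock'],s['width'])
E
```

```text
scene [1192.97835067 -306.47305941  812.86828225]
side [ 239.50008973 -903.57525774  657.61910118]
[265.24316283 592.79226837 230.47418668] [-3.13984011e+00  1.16427402e-05  2.72082800e+00] 0.1 85.42748769728007
```

View pics/a.png

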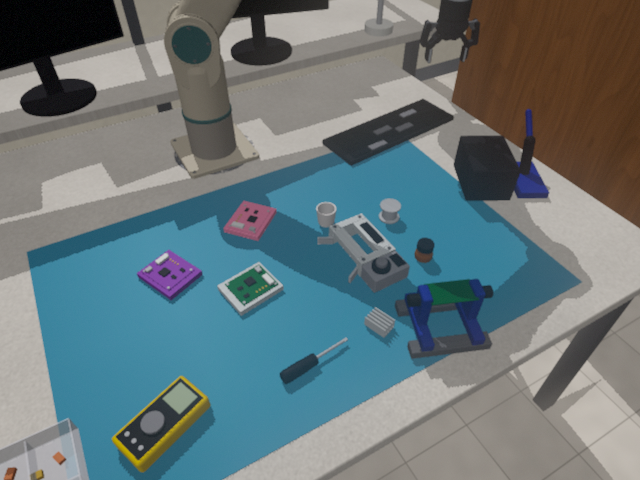

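View pics/b.png

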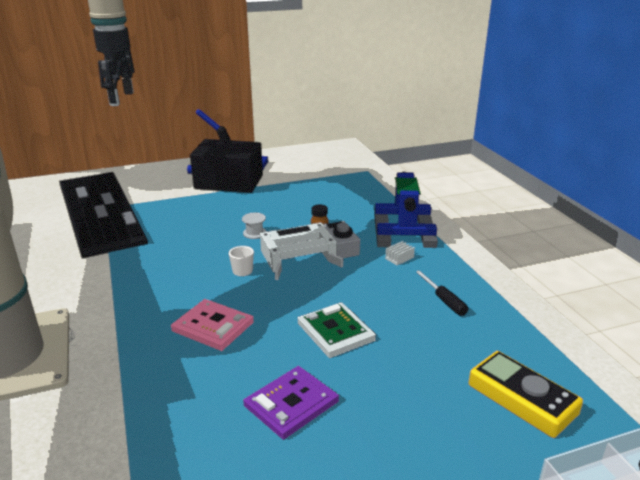

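Three things are shaped like the carrier: silver plate with a green board (scene 250,288; side 336,328), pink (249,220) and purple (169,273). The silver one is aluminium with a green board, so it fits. The scanner is at scene (370,250) with its console and button at (382,265). I'll confirm with one enlarged crop.

Run:
```python
import cv2,numpy as np
a=cv2.imread('pics/a.png')[200:320,210:420];b=cv2.imread('pics/b.png')[205:360,230:430]
A=cv2.resize(a,None,fx=3.8,fy=3.8,interpolation=cv2.INTER_CUBIC);cv2.imwrite('pics/a2.png',A)
B=cv2.resize(b,None,fx=3.8,fy=3.8,interpolation=cv2.INTER_CUBIC);cv2.imwrite('pics/b2.png',B)
```

```text
(no output)
```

View pics/a2.png

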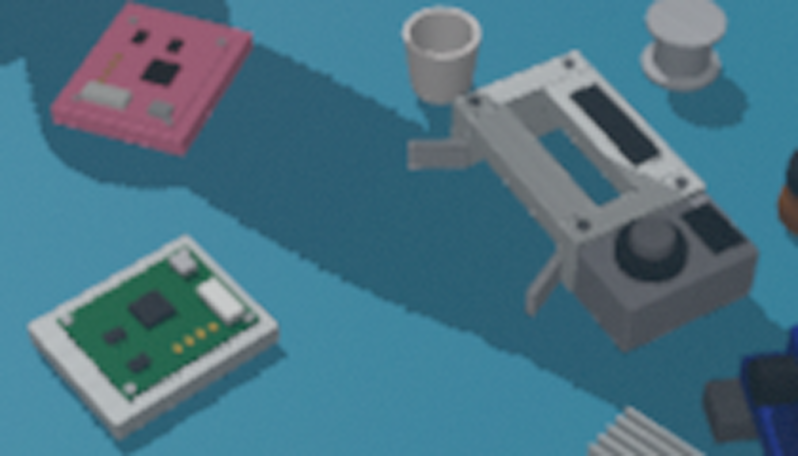

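View pics/b2.png

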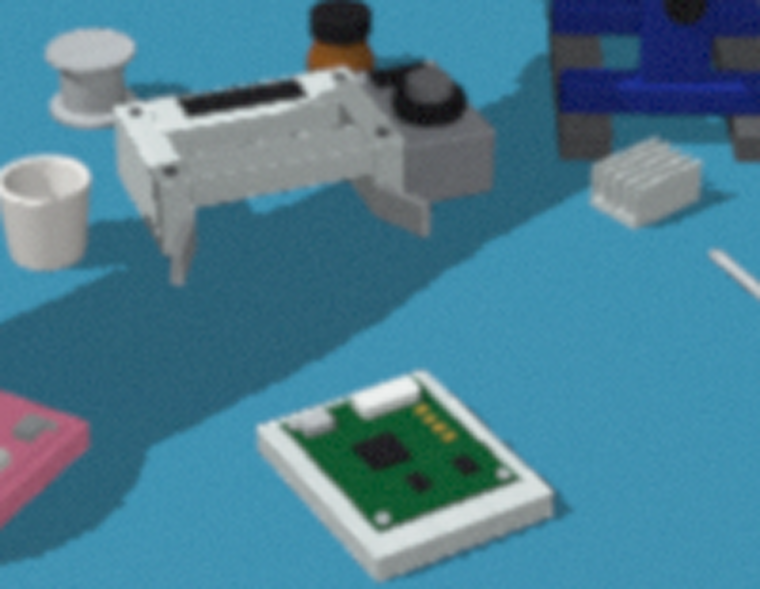

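```bash
cat > fit.py <<'E'
from h import *
from scipy.optimize import least_squares
def fit(obs,x0):
    # obs: (cam,u,v,local xyz[mm], z world)
    def pt(p,l): c,s=np.cos(p[2]),np.sin(p[2]); return [p[0]+c*l[0]-s*l[1],p[1]+s*l[0]+c*l[1],l[2]]
    f=lambda p:np.concatenate([np.array(w2px(o[0],pt(p,o[3])))-o[1:3] for o in obs])
    r=least_squares(f,x0,loss='soft_l1',x_scale=[10,10,.1]); return r.x,f(r.x).reshape(-1,2).round(1).tolist()
E
python3 - <<'E'
from fit import *
S=lambda u,v:('scene',210+u/3.8,200+v/3.8)
D=lambda u,v:('side',230+u/3.8,205+v/3.8)
for o in[S(30,330),S(187,237),S(277,327),S(120,428),D(258,430),D(422,372),D(552,492),D(380,565)]: print(px2w(*o,16)[:2].round(1))
for o in[S(455,100),S(577,52),S(705,190),S(575,238),D(160,177),D(118,107),D(350,68),D(402,135)]: print('s',px2w(*o,46)[:2].round(1))
for o in[S(410,143),S(532,290)]: print('vane',px2w(*o,22)[:2].round(1))
for o in[S(652,237),D(434,84)]: print('btn',[px2w(*o,z)[:2].round(1) for z in(46,52,58)])
E
```

```text
[ 512.8 -178.3]
[491.1 -71.6]
[579.2 -55.5]
[ 601.1 -160.4]
[486.7 -80.8]
[574.9 -63. ]
[ 596.4 -168.5]
[ 506.9 -189.5]
s [493.7 109.9]
s [493.2 199.3]
s [631.7 199.1]
s [626.5 112.2]
s [493.2 107.8]
s [491.7 189.2]
s [628. 190.]
s [628.5 107.4]
vane [491.8  79.2]
vane [630.7  82. ]
btn [array([647.4, 151. ]), array([651.7, 147.4]), array([655.9, 143.8])]
btn [array([666.1, 156. ]), array([661.9, 145.6]), array([657.8, 135.2])]
```

The crop confirms the silver plate with the green board: white connector at scene (268,278), facing the scanner. Rough fits: carrier at about (544,-120) with yaw about 101°, scanner at about (560,133) with yaw about 90°. The two cameras disagree by up to 9 mm, so I'll refine with the wrist camera from above.

```bash
cat >> h.py <<'E'
from scipy.spatial.transform import Rotation as Ro
def inc(x,y,z,yaw):  # increments from the present measured pose to a tool-down pose (mm, deg)
    s=ctrl.read_state(); R=Ro.from_euler('xyz',s['tool_rot']); T=Ro.from_euler('xyz',[180,0,yaw],degrees=True)
    d=R.inv().apply(np.array([x,y,z])-s['eef_pos'])/10
    return d.round(2).tolist()+(R.inv()*T).as_rotvec(degrees=True).round(1).tolist()
def fish(X):
    p=ctrl.camera_params('wrist');E=np.array(p['extrinsics']);q=E[:3,:3]@np.array(X)+E[:3,3]
    r=np.hypot(q[0],q[1]);th=np.arctan2(r,q[2]);return p['fx']*th*q[0]/r+p['cx'],p['fy']*th*q[1]/r+p['cy']
def fish2w(u,v,z,p=None):
    p=p or ctrl.camera_params('wrist');E=np.array(p['extrinsics']);R,t=E[:3,:3],E[:3,3]
    a=np.array([(u-p['cx'])/p['fx'],(v-p['cy'])/p['fy']]);th=np.linalg.norm(a)
    d=R.T@np.append(a/th*np.sin(th),np.cos(th));c=-R.T@t
    return c+d*(z-c[2])/d[2]
E
python3 -c "
from h import *
print(inc(545,10,290,90))"
```

```text
[-49.34, -41.78, -5.88, -0.1, 0.1, 65.9]
```

Request:
jog_arm(
  increments=[5,-4.1,-3.5,-0.5,0,0,5.5,5,-8.2,-7,-1,0,0,11,5,-12.3,-10.4,-1.5,0,0,16.5,5,-16.4,-13.9,-2,0,0,22,5,-20.5,-17.4,-2.5,0,0,27.5,5,-24.6,-20.9,-3,0,0,33,5,-28.7,-24.4,-3.5,0,0,38.5,5,-32.8,-27.9,-4,0,0,44,5,-36.9,-31.4,-4.5,0,0,49.5,5,-41,-34.8,-5,0,0,55,5,-45.1,-38.3,-5.5,0,0,60.5,5,-49.3,-41.8,-5.9,0,0,66,5,-49.3,-41.8,-5.9,0,0,66,5,-49.3,-41.8,-5.9,0,0,66],
)

```text
clock: 1.5
eef_pos: [546.9, 1.5, 291.0]
tool_rot: [3.138, 0.006, 1.557]
force: [-0.1, -0.4, 0.9]
width: 49.9
gripper_force: 0.0
```

Run:
```python
from h import *
import json
s=ctrl.read_state();p=ctrl.camera_params('wrist');im=snap('wrist','c.png')
json.dump({k:(np.array(v).tolist()) for k,v in p.items()},open('c.json','w'))
cv2.imwrite('pics/c2.png',cv2.resize(im[:,:,::-1],(800,600),interpolation=cv2.INTER_CUBIC))
print(s['eef_pos'],s['tool_rot'],s['clock'],s['width'])
```

```text
[546.94038894   1.50230519 291.01108467] [3.13822118 0.00551479 1.55729543] 1.5 49.85722775197466
```

View pics/c2.png

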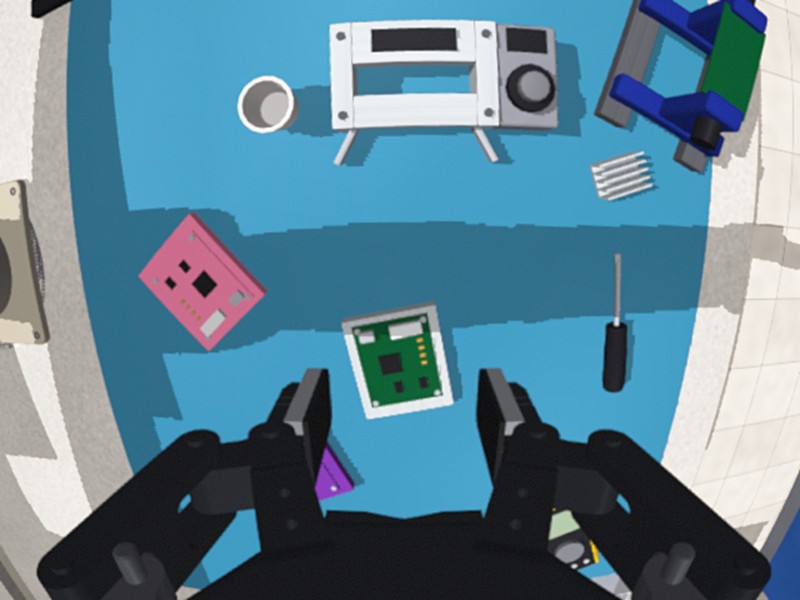

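Run:
```python
from h import *
import json
p={k:np.array(v) for k,v in json.load(open('c.json')).items()}
f=lambda u,v,z:fish2w(u/1.25,v/1.25,z,p)[:2].round(1)
print('carrier FL FR RR RL',*[f(*c,16) for c in[(342,321),(435,304),(453,403),(367,417)]])
print('bridge FL FR farR farL',*[f(*c,46) for c in[(332,129),(497,128),(497,22),(331,23)]])
print('vane',*[f(*c,22) for c in[(340,163),(493,161)]])
print('btn',*[f(533,86,z) for z in(48,54,58)],'console',f(557,27,42),f(557,127,42))
```

```text
carrier FL FR RR RL [486.7 -71.2] [575.7 -55.4] [ 595.5 -162.7] [ 506.1 -178.1]
bridge FL FR farR farL [489.2 106.3] [625.5 106.1] [627.3 199.5] [489.4 199. ]
vane [492.   77.4] [626.8  78.1]
btn [656.5 143.7] [654.7 142.6] [653.6 141.9] console [681.6 201.2] [679.6 110. ]
```

```bash
python3 -c "
from h import *
s=ctrl.read_state();print(s['eef_pos'],s['tool_rot'],s['qd'])
print(inc(558,-206,120,100.4))"
```

```text
[545.51466      5.96737384 290.32055886] [3.14089613e+00 2.07533040e-03 1.56147378e+00] [-0.06459806 -0.00943    -0.06966413  0.03593628 -0.02801852  0.01030183
 -0.01532217]
[-21.15, 1.43, 17.08, 0.0, 0.1, -10.9]
```

Request:
jog_arm(
  increments=[5,-4,0.2,2,0,0,-2,5,-8,0.5,5,0,0,-4,5,-12,0.8,8,0,0,-6,5,-16,1,11,0,0,-8,5,-20,1.2,14,0,0,-10,5,-21.6,1.3,17,0,0,-10.4,5,-21.6,1.3,20,0,0,-10.4,5,-21.6,1.3,23,0,0,-10.4,5,-21.6,1.3,26,0,0,-10.4,5,-21.6,1.3,28,0,0,-10.4,5,-21.6,1.3,28,0,0,-10.4,5,-21.6,1.3,28,0,0,-10.4,5,-21.6,1.3,28,0,0,-10.4,5,-21.6,1.3,28,0,0,-10.4,5,-21.6,1.3,28,0,0,-10.4],
)

```text
clock: 3.05
eef_pos: [558.0, -205.7, 11.4]
tool_rot: [3.14, 0.001, 1.751]
force: [-0.5, -1.0, -0.8]
width: 50.2
gripper_force: 0.0
```

Run:
```python
from h import *
print(inc(558,-206,4,100.4))
import json
p=ctrl.camera_params('wrist');im=snap('wrist','d.png')
json.dump({k:(np.array(v).tolist()) for k,v in p.items()},open('d.json','w'))
cv2.imwrite('pics/d2.png',cv2.resize(im[:,:,::-1],(800,600),interpolation=cv2.INTER_CUBIC))
```

```text
[-0.03, -0.01, 0.74, 0.1, 0.0, -0.1]
```

View pics/d2.png

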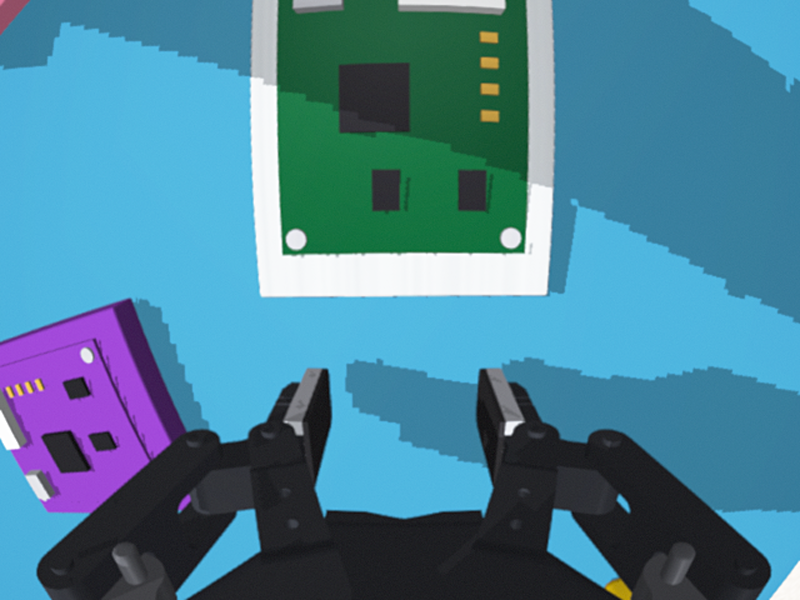

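The carrier's rear edge is level in the picture from (260,297) to (548,294), and its centre at u=404 matches the fingers' centre. The tool is square and centred behind it, so I'll work out the push path.

```bash
cat > path.py <<'E'
from h import *
from scipy.integrate import cumulative_trapezoid as ct
# carrier-centre path: turn to -12 deg (R170), straight, turn to 0 (R170), straight home
def path(C0,phi0,th,L,R,smax):
    s=np.arange(0,smax+.1,.5); r=np.degrees(1/R)
    s1=(phi0-th)/r; phi=np.where(s<s1,phi0-r*s,np.where(s<s1+L,th,np.minimum(0,th+r*(s-s1-L))))
    a=np.radians(phi); x=C0[0]+ct(-np.sin(a),s,initial=0); y=C0[1]+ct(np.cos(a),s,initial=0)
    return s,x,y,phi
def tcp(s0,P,d=66):
    s,x,y,phi=P
    i=min(max(int(round(s0*2)),0),len(s)-1);a=np.radians(phi[i]);h=np.array([-np.sin(a),np.cos(a)])
    return np.array([x[i],y[i]])-(d-min(s0,0))*h,phi[i]
E
python3 - <<'E'
from path import *
P=path((542,-117.5),10.4,-12,60,170,300)
i=np.argmax((P[3]>=-1e-6)&(P[0]>120));print('end',P[1][i],P[2][i],P[0][i])
a=np.radians(100.4);X=np.array([np.cos(a),np.sin(a)]);Y=np.array([np.sin(a),-np.cos(a)])
for s in range(-24,145,6):
    t,ph=tcp(s,P);d=(t-[558,-206])/10;print(s,(d@X).round(2),(d@Y).round(2),round(10.4-ph,1))
E
```

```text
end 559.1116483878125 43.000179307038394 162.5
-24 -0.01 0.02 0.0
-18 0.59 0.02 0.0
-12 1.19 0.02 0.0
-6 1.79 0.02 0.0
0 2.39 0.02 0.0
6 3.0 -0.2 2.0
12 3.61 -0.4 4.0
18 4.23 -0.58 6.1
24 4.85 -0.74 8.1
30 5.48 -0.87 10.1
36 6.11 -0.98 12.1
42 6.75 -1.07 14.2
48 7.39 -1.14 16.2
54 8.03 -1.19 18.2
60 8.68 -1.21 20.2
66 9.32 -1.21 22.2
72 9.88 -1.0 22.4
78 10.44 -0.77 22.4
84 10.99 -0.54 22.4
90 11.55 -0.31 22.4
96 12.1 -0.08 22.4
102 12.66 0.15 22.4
108 13.21 0.37 22.4
114 13.76 0.6 22.4
120 14.32 0.83 22.4
126 14.87 1.06 22.4
132 15.35 1.48 20.5
138 15.84 1.9 18.5
144 16.34 2.3 16.5
```

Request:
jog_arm(
  increments=[5,0,0,0.4,0,0,0,5,0,0,0.7,0,0,0,5,0.6,0,0.7,0,0,0,5,1.2,0,0.7,0,0,0,5,1.8,0,0.7,0,0,0,5,2.4,0,0.7,0,0,0,5,3.0,-0.2,0.7,0,0,2,5,3.6,-0.4,0.7,0,0,4,5,4.2,-0.6,0.7,0,0,6,5,4.85,-0.75,0.7,0,0,8,5,5.5,-0.9,0.7,0,0,10,5,6.1,-1,0.7,0,0,12,5,6.75,-1.05,0.7,0,0,14,5,7.4,-1.15,0.7,0,0,16,5,8,-1.2,0.7,0,0,18,5,8.7,-1.2,0.7,0,0,20,5,9.3,-1.2,0.7,0,0,22,5,9.3,-1.2,0.7,0,0,22,5,9.3,-1.2,0.7,0,0,22],
)

```text
clock: 5.0
eef_pos: [528.8, -114.8, 3.2]
tool_rot: [-3.141, -0.002, 1.368]
force: [0.3, 0.1, -0.2]
width: 49.9
gripper_force: 0.0
```

Run:
```python
from h import *
import json
p=ctrl.camera_params('wrist');im=snap('wrist','e.png')
json.dump({k:(np.array(v).tolist()) for k,v in p.items()},open('e.json','w'))
cv2.imwrite('pics/e2.png',cv2.resize(im[:,:,::-1],(800,600),interpolation=cv2.INTER_CUBIC))
s=ctrl.read_state();print(s['eef_pos'],s['tool_rot'],s['force'])
```

```text
[ 528.88396637 -115.00300489    3.14709621] [-3.14075030e+00 -1.48986199e-03  1.36742474e+00] [ 0.11646132 -0.06328079  1.1372896 ]
```

View pics/e2.png

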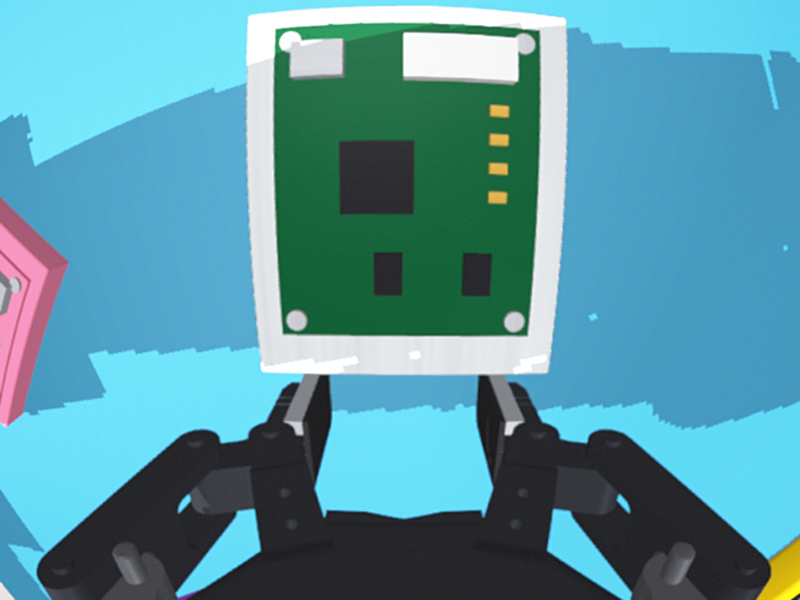

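The carrier is in contact, still square and centred: rear edge from (262,372) to (549,372). It is on plan, so I'll continue.

Run:
```python
from path import *
P=path((542.2,-50.4),-11.65,-11.66,67,170,300)
s0=ctrl.read_state();a=s0['tool_rot'][2];X=np.array([np.cos(a),np.sin(a)]);Y=np.array([np.sin(a),-np.cos(a)])
for s in list(range(0,66,22))+list(range(66,109,6))+[120]:
    t,ph=tcp(s,P);d=(t-s0['eef_pos'][:2])/10;print(s,(d@X).round(2),(d@Y).round(2),round(np.degrees(a)-90-ph,1),t.round(1))
```

```text
0 -0.0 -0.0 -0.0 [ 528.9 -115. ]
22 2.2 -0.0 0.0 [533.3 -93.5]
44 4.4 -0.0 0.0 [537.8 -71.9]
66 6.6 -0.0 0.0 [542.2 -50.4]
72 7.2 0.19 -1.7 [545.2 -44.9]
78 7.81 0.39 -3.7 [548.5 -39.3]
84 8.43 0.57 -5.7 [551.5 -33.6]
90 9.05 0.73 -7.7 [554.3 -27.9]
96 9.68 0.87 -9.8 [557. -22.]
102 10.31 0.98 -11.7 [559.3 -16. ]
108 10.9 0.85 -11.7 [559.3 -10. ]
120 12.07 0.61 -11.7 [559.3   2. ]
```

Request:
jog_arm(
  increments=[5,0.6,0,0,0,0,0,5,1.2,0,0,0,0,0,5,1.8,0,0,0,0,0,5,2.5,0,0,0,0,0,5,3.2,0,0,0,0,0,5,3.9,0,0,0,0,0,5,4.6,0,0,0,0,0,5,5.3,0,0,0,0,0,5,6,0,0,0,0,0,5,6.6,0,0,0,0,0,5,7.2,0.2,0,0,0,-1.7,5,7.8,0.4,0,0,0,-3.7,5,8.4,0.55,0,0,0,-5.7,5,9.05,0.75,0,0,0,-7.7,5,9.7,0.85,0,0,0,-9.8,5,10.3,1,0,0,0,-11.7,5,10.3,1,0,0,0,-11.7,5,10.3,1,0,0,0,-11.7],
)

```text
clock: 6.85
eef_pos: [559.5, -16.5, 3.3]
tool_rot: [-3.141, -0.001, 1.571]
force: [-0.1, -0.1, 0.4]
width: 49.7
gripper_force: 0.0
```

Run:
```python
from h import *
import json
p=ctrl.camera_params('wrist');im=snap('wrist','f.png')
json.dump({k:(np.array(v).tolist()) for k,v in p.items()},open('f.json','w'))
cv2.imwrite('pics/f2.png',cv2.resize(im[:,:,::-1],(800,600),interpolation=cv2.INTER_CUBIC))
s=ctrl.read_state();print(s['eef_pos'],s['tool_rot'],s['force'],inc(559.3,-16,4,89.7))
```

```text
[559.47330334 -16.76037258   3.33576127] [-3.14128053e+00 -8.97513372e-04  1.57090380e+00] [ 0.26782268 -0.99567046  0.86706623] [0.08, -0.02, -0.07, -0.0, -0.1, 0.3]
```

View pics/f2.png

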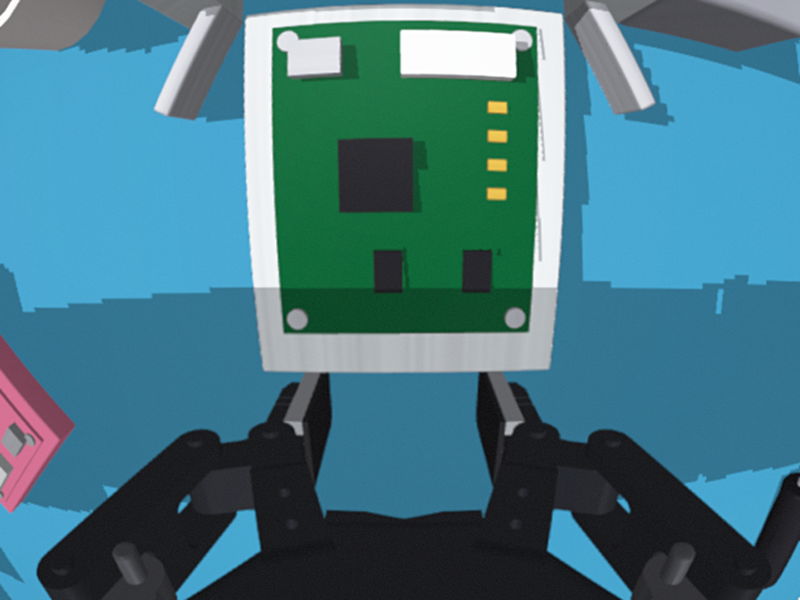

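The carrier front, (245..565, 15), lies centred between the vane tips, (160..650, 110). I'll push straight in.

Request:
jog_arm(
  increments=[5,0.6,0,0,0,0,0,5,1.2,0,0,0,0,0,5,1.8,0,0,0,0,0,5,2.4,0,0,0,0,0,5,3,0,0,0,0,0,5,3.6,0,0,0,0,0,5,4.2,0,0,0,0,0,5,4.8,0,0,0,0,0,5,5.4,0,0,0,0,0,5,6,0,0,0,0,0,5,6.5,0,0,0,0,0,5,7,0,0,0,0,0,5,7.4,0,0,0,0,0,5,7.6,0,0,0,0,0,5,7.6,0,0,0,0,0,5,7.6,0,0,0,0,0],
)

```text
clock: 8.5
eef_pos: [559.6, 59.2, 3.3]
tool_rot: [-3.142, -0.001, 1.571]
force: [0.4, -3.7, 3.0]
width: 50.0
gripper_force: 1.5
```

Request:
jog_arm(
  increments=[5,0.1,0,0,0,0,0,5,0.2,0,0,0,0,0,5,0.3,0,0,0,0,0,5,0.4,0,0,0,0,0,5,0.4,0,0,0,0,0,5,0.4,0,0,0,0,0],
)

```text
clock: 9.1
eef_pos: [559.6, 61.9, 3.3]
tool_rot: [-3.142, 0.001, 1.57]
force: [-0.9, -5.3, 4.2]
width: 50.1
gripper_force: 2.5
```

Request:
jog_arm(
  increments=[5,0.1,0,0,0,0,0,5,0.2,0,0,0,0,0,5,0.3,0,0,0,0,0,5,0.4,0,0,0,0,0,5,0.4,0,0,0,0,0,5,0.4,0,0,0,0,0],
)

```text
clock: 9.7
eef_pos: [559.6, 65.9, 3.3]
tool_rot: [-3.142, 0.001, 1.57]
force: [-0.7, -5.2, 3.1]
width: 50.0
gripper_force: 2.5
```

Request:
jog_arm(
  increments=[5,0.1,0,0,0,0,0,5,0.2,0,0,0,0,0,5,0.2,0,0,0,0,0,5,0.2,0,0,0,0,0],
)

```text
clock: 10.1
eef_pos: [559.6, 66.3, 3.3]
tool_rot: [3.141, 0.002, 1.569]
force: [-0.1, -7.7, 4.3]
width: 49.8
gripper_force: 3.9
```

Request:
jog_arm(
  increments=[5,0.1,0,0,0,0,0,5,0.2,0,0,0,0,0,5,0.2,0,0,0,0,0,5,0.2,0,0,0,0,0],
)

```text
clock: 10.5
eef_pos: [559.6, 66.4, 3.4]
tool_rot: [3.141, 0.005, 1.568]
force: [0.2, -10.2, 3.3]
width: 49.5
gripper_force: 5.6
```

Request:
jog_arm(
  increments=[5,0.2,0,0,0,0,0,5,0.4,0,0,0,0,0,5,0.4,0,0,0,0,0,5,0.4,0,0,0,0,0],
)

```text
clock: 10.9
eef_pos: [559.9, 66.7, 3.4]
tool_rot: [3.14, 0.009, 1.567]
force: [-0.1, -19.5, 3.4]
width: 49.7
gripper_force: 8.9
```

Run:
```python
from h import *
a=ctrl.get_image('scene')[190:300,290:430,::-1];b=ctrl.get_image('side')[200:290,230:370,::-1]
f=lambda i:cv2.resize(i,(560,i.shape[0]*4),interpolation=cv2.INTER_CUBIC)[:300] 
w=ctrl.get_image('wrist')[:,:,::-1]
cv2.imwrite('pics/g.png',np.vstack([np.hstack([cv2.resize(a,(400,314)),cv2.resize(b,(400,314))]),cv2.resize(w[:190,:],(800,238))]))
s=ctrl.read_state();print(s['eef_pos'],s['force'],s['tool_rot'])
```

```text
[559.94969302  66.64285098   3.44016079] [ -0.63281141 -18.10646554   3.83779262] [3.14015433 0.00913521 1.56707899]
```

View pics/g.png

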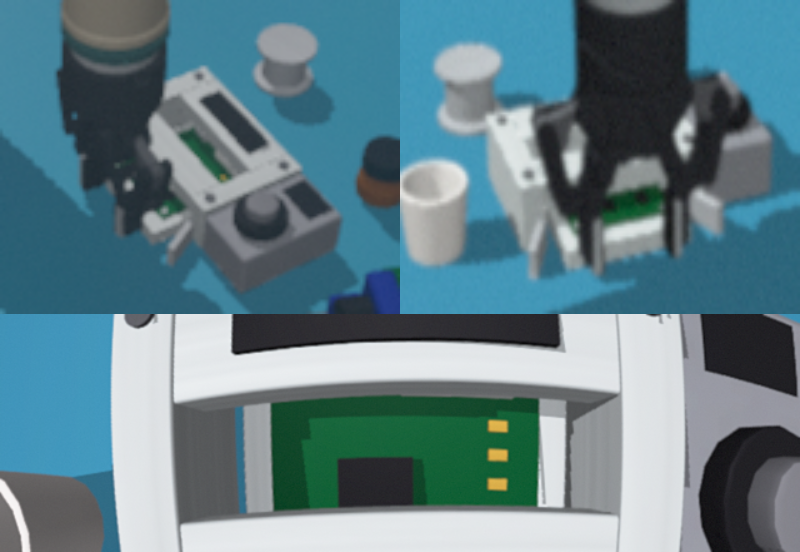

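The board shows through the bridge window at (390,450), centred between the piers. The force rose to 18 N with no further motion at TCP y=66.6 (predicted 66.5), so the carrier is home. Next I'll back off, lift and close the fingers.

Request:
jog_arm(
  increments=[5,-0.5,0,0,0,0,0,5,-1.5,0,0,0,0,0,5,-3,0,0,0,0,0,5,-5,0,0,0,0,0,5,-5,0,-2,0,0,0,5,-5,0,-5,0,0,0,0,-5,0,-8,0,0,0,0,-5,0,-11,0,0,0,0,-5,0,-13,0,0,0,0,-5,0,-13,0,0,0,0,-5,0,-13,0,0,0,0,-5,0,-13,0,0,0],
)

```text
clock: 12.25
eef_pos: [558.6, 24.9, 132.1]
tool_rot: [-3.139, -0.001, 1.571]
force: [-0.6, -0.3, -0.4]
width: 0.2
gripper_force: 0.0
```

```bash
python3 -c "
from h import *
s=ctrl.read_state();print(s['eef_pos'],s['width'],s['force'],inc(655,143,120,90))"
```

```text
[558.56742397  24.85640687 132.13514895] 0.2029898779509877 [-0.55600209 -0.34581235 -0.40929346] [11.81, 9.65, 1.2, -0.1, -0.0, 0.0]
```

Request:
jog_arm(
  increments=[0,3,2.4,0,0,0,0,0,6,4.8,0.5,0,0,0,0,9,7.2,1,0,0,0,0,11.8,9.65,2,0,0,0,0,11.8,9.65,4,0,0,0,0,11.8,9.65,5.2,0,0,0,0,11.8,9.65,5.2,0,0,0,0,11.8,9.65,5.2,0,0,0,0,11.8,9.65,5.2,0,0,0],
)

```text
clock: 13.15
eef_pos: [656.5, 141.5, 82.2]
tool_rot: [3.141, 0.0, 1.569]
force: [0.7, -0.7, 1.1]
width: 0.2
gripper_force: 0.0
```

Run:
```python
from h import *
w=ctrl.get_image('wrist')[:,:,::-1];a=ctrl.get_image('scene')[200:300,320:440,::-1];b=ctrl.get_image('side')[190:290,290:410,::-1]
r=lambda i:cv2.resize(i,(360,300),interpolation=cv2.INTER_CUBIC)
cv2.imwrite('pics/i.png',np.hstack([cv2.resize(w[100:460,100:540],(440,360))[:600],np.vstack([r(a),r(b)])[:600:1]]) if 0 else np.hstack([np.vstack([w[60:480,100:540],np.zeros((180,440,3),np.uint8)]),np.vstack([r(a),r(b)])]))
s=ctrl.read_state();print(s['eef_pos'],s['force'])
for z in(50,54,58): print(fish((655.3,143,z)))
```

```text
[656.57830103 142.26640002  82.32214977] [ 0.81220841  0.45510039 -0.79244905]
(np.float64(322.38556062754185), np.float64(279.3216282058418))
(np.float64(322.3864004605287), np.float64(282.39857824163533))
(np.float64(322.3872886387514), np.float64(285.5994113855009))
```

View pics/i.png

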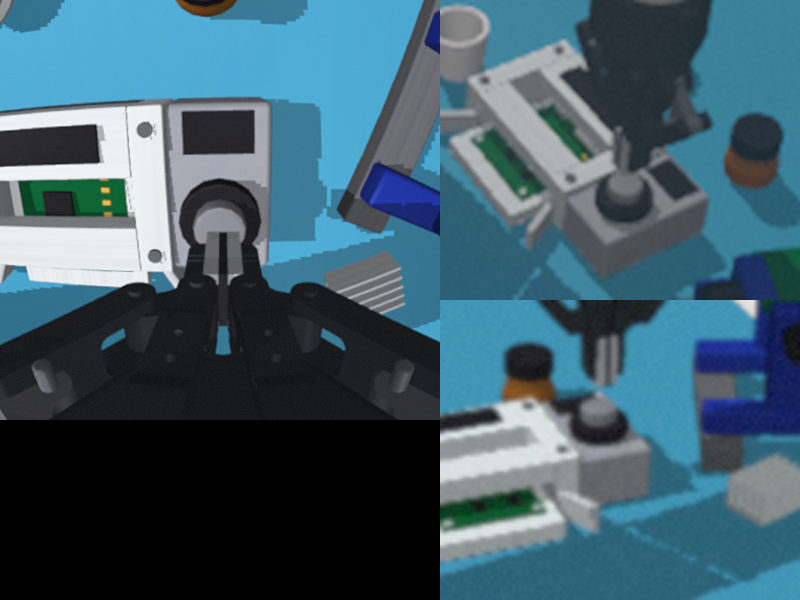

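The fingertips are over the button. In the wrist crop its centre is at about (220,218), against the predicted (222,220), so I'll shift 1.5 mm and descend.

Request:
jog_arm(
  increments=[0,0,-0.15,0.8,0,0,0,0,0,-0.15,1.6,0,0,0,0,0,-0.15,2,0,0,0,0,0,-0.15,2.2,0,0,0,0,0,-0.15,2.4,0,0,0,0,0,-0.15,2.4,0,0,0],
)

```text
clock: 13.9
eef_pos: [654.2, 142.7, 58.1]
tool_rot: [-3.141, -0.001, 1.571]
force: [-2.4, 0.2, 7.8]
width: -0.4
gripper_force: 3.9
```

Request:
jog_arm(
  increments=[0,0,0,0.1,0,0,0,0,0,0,0.2,0,0,0,0,0,0,0.3,0,0,0,0,0,0,0.3,0,0,0,0,0,0,0.3,0,0,0],
)

```text
clock: 14.4
eef_pos: [654.3, 142.7, 57.8]
tool_rot: [-3.141, -0.002, 1.571]
force: [-7.6, 0.0, 24.6]
width: 0.1
gripper_force: 11.7
```

Request:
jog_arm(
  increments=[0,0,0,-0.3,0,0,0,0,0,0,-0.6,0,0,0,0,0,0,-0.9,0,0,0,0,0,0,-0.9,0,0,0,0,0,0,-0.9,0,0,0],
)

```text
clock: 14.9
eef_pos: [654.8, 142.6, 63.0]
tool_rot: [3.141, 0.0, 1.571]
force: [0.2, -0.5, 1.4]
width: -0.2
gripper_force: 0.8
```

Request:
jog_arm(
  increments=[0,0,0,0.2,0,0,0,0,0,0,0.2,0,0,0,0,0,0,0.2,0,0,0],
)

```text
clock: 15.2
eef_pos: [654.8, 142.6, 61.2]
tool_rot: [3.141, -0.0, 1.571]
force: [-0.2, 0.4, 2.3]
width: -0.1
gripper_force: 1.2
```

Request:
jog_arm(
  increments=[0,0,0,0.2,0,0,0,0,0,0,0.2,0,0,0,0,0,0,0.2,0,0,0],
)

```text
clock: 15.5
eef_pos: [654.8, 142.6, 59.4]
tool_rot: [3.141, -0.0, 1.571]
force: [0.7, 1.0, 2.9]
width: 0.4
gripper_force: 1.6
```

Request:
jog_arm(
  increments=[0,0,0,0.1,0,0,0,0,0,0,0.1,0,0,0,0,0,0,0.1,0,0,0],
)

```text
clock: 15.8
eef_pos: [654.8, 142.6, 58.4]
tool_rot: [3.141, -0.0, 1.571]
force: [0.0, 0.4, 3.7]
width: 0.1
gripper_force: 1.8
```

This is the button's spring: the force rose from 1.4 N at z=63 to 3.7 N at 58.4, with a hard end at about 58, so it was pressed the full 6 mm. I'll press to the end once more, hold, then lift clear.

Request:
jog_arm(
  increments=[0,0,0,0.1,0,0,0,0,0,0,0.1,0,0,0,0,0,0,0.1,0,0,0,0,0,0,-0.5,0,0,0,0,0,0,-1.5,0,0,0,0,0,0,-4,0,0,0,0,0,0,-8,0,0,0,0,0,0,-12,0,0,0,0,0,0,-12,0,0,0,0,0,0,-12,0,0,0,0,0,0,-12,0,0,0],
)

```text
clock: 16.9
eef_pos: [653.4, 142.5, 177.1]
tool_rot: [-3.139, 0.0, 1.571]
force: [-0.5, 0.1, -0.5]
width: 0.2
gripper_force: 0.0
```

Run:
```python
from h import *
s=ctrl.read_state();print(s['eef_pos'],s['force'],s['clock'])
print(ctrl.finish_job())
```

```text
[653.36336257 142.50950338 177.07556249] [-0.4546279   0.06196491 -0.47576938] 16.9
the job is handed in; nothing more can be done
None
```

I pushed the carrier flat to the stop, pressed the start button its full 6 mm and let it back up, raised the arm clear, and handed the job in at 16.9 s; the hand-in returned no verdict.

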